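# Load a sample tube on the indexing reader stage

### The job

Pull up the red plunger knob of the blue reader stage, swing the turntable counter-clockwise (seen from above) to the next index hole, the white-ringed loading one, and let the plunger drop in so that the turntable is locked. Then take the capped tube from its grey bench rest and lay it on the turntable's sloped orange cradle, in both vees, cap at the upper end and its round foot down close to the foot stop, and let go. Leave the vials, the beaker and the wash bottle standing where they are.

Things in the scene. Friction and masses are not known exactly. Their poses are not given: they have to be found in the camera images.
- stage: Fixed stage: blue round base, 244 mm across, 20 mm high; blue reader head 56 mm square, 75 mm high, 163 mm from the centre, 120 degrees counter-clockwise from x. Origin: centre of the underside, on the turntable's axis; z up. Two index holes in its top, 100 mm from the axis, counter-clockwise from x: reading hole (start) at 210 degrees, loading hole (white ring) at 270 degrees.
- turntable (a joint): Angle (rad) of the dark steel turntable (160 mm across, top at 33 mm), counter-clockwise from above: 0 at the reading hole (start), 1.047 at the loading hole; stops at -0.15 and 1.25. Turns easily (0.02 N m) with the plunger up. Holes are countersunk: they draw in a pin within about 4 mm (0.04 rad); locked play 1 mm. The cradle's low end points to stage -x at the loading hole.
- plunger (a joint): Lift (m) of the spring plunger: 0 fully down (pin in a hole), 0.014 at its upper stop. The pin is clear of the holes and plate above 0.010. The spring pulls down with 4 N at 0, 7 N at the top; if let go between holes the pin rests on the plate at about 0.010.
- knob (a point): Centre of the red plunger knob, an upright cylinder 24 mm across and 24 mm high, centre 74 mm above the bench when down. Below it are a 17 mm wide barrel (top 53 mm above the bench) and a 30 mm wide tongue of the turntable (top 33 mm). The knob is carried round with the turntable and does not spin in it.
- cradle (a point): Where the tube's middle belongs: on the turntable's axis, 92 mm above the bench. x: uphill, 25 degrees above level; y level; z square to the slope, up. Two orange 90-degree vees, 10 mm thick, 32 mm wide, lips level with the tube axis, at x = -40 and +28 mm, open between down to the turntable; foot stop 30 mm wide, face at x = -63 mm (3 mm from the tube's foot). Friction holds a laid tube.
- tube: Capped glass sample tube, 120 mm long: glass 18 mm in diameter with a round foot, black cap 22 mm in diameter over the last 22 mm, white label and thin green band. Origin on its axis, midway between foot and cap end (60 mm to each); x runs along the axis toward the cap. 25 to 50 g; its weight centre is 0 to 10 mm from the origin toward the cap. It starts level, 40 mm above the bench.
- rest: Fixed grey bench rest holding the tube: foot plate 110 x 50 mm, 8 mm thick, with two narrow grey vees 8 mm thick, 32 mm wide, at x = -40 and +28 mm, lips 40 mm above the bench, free room between them. Origin: centre of its underside; x along the tube toward the cap, z up.
- vial_a: Bystander: amber glass vial with blue cap, 24 mm across, 46 mm high, 95 mm to the right (-y) of the rest. Origin: centre of its underside.
- vial_b: Bystander: amber glass vial with white cap, 24 mm across, 46 mm high, between the robot and the stage. Origin: centre of its underside.
- beaker: Bystander: glass beaker, 84 mm across, 95 mm high, on the far side. Origin: centre of its underside.
- wash_bottle: Bystander: white bottle with red cap, 64 mm across, 160 mm high, on the far right. Origin: centre of its underside.
Mind the look-alikes: they are no part of the job. There is more than one size of the tube; the job needs the larger.

How it is judged (in metres and radians):
On the way, in this order (a step that is already met when the one before it is completed fails the run):
1. the plunger is pulled up clear of the reading hole (value of joint plunger above 0.008 m and value of joint turntable below 0.9 rad), for 0.1 s.
2. the turntable is locked in the loading hole, plunger down, before the tube is on the cradle (value of joint turntable between 1.007 and 1.087 rad and value of joint plunger below 0.003 m and distance between tube and cradle above 0.05 m), for 0.2 s.
At the end, for the whole second after the job is handed in: Turntable within 0.04 rad of the loading hole, plunger less than 3 mm up; tube at rest in both vees (middle within 6 mm across and in height, axis within 0.1 rad of the cradle's), cap uphill, foot no more than 13 mm from the foot stop, let go (value of joint turntable between 1.007 and 1.087 rad and value of joint plunger below 0.003 m and x of tube in the frame of cradle between -0.008 and 0.01 m and y of tube in the frame of cradle between -0.006 and 0.006 m and z of tube in the frame of cradle between -0.006 and 0.006 m and angle between the x axis of tube and the x axis of cradle, either way round below 0.1 rad and angle between tube's own x axis and vertical below 1.3 rad and linear speed of tube below 0.02 m/s); the robot touches nothing.
It fails at once if a bystander (vial, beaker or wash bottle) is moved more than 30 mm or tipped over (distance of any of vial_a, vial_b, beaker, wash_bottle from where it was at the start of the episode above 0.03 m or angle between any of vial_a, vial_b, beaker, wash_bottle's own z axis and vertical above 0.7 rad).
It also fails if it takes over 51 s, if anything falls off the work surface, if the arm or the gripper's body presses on something with over 40 N, if the wrist force passes 120 N, or if a joint passes its speed limit or range.

### The arm

A 7-joint arm with a two-finger parallel gripper is mounted at the origin on the work surface. World frame = base frame: x ahead of the robot, y to its left, z up, the work surface at z = 0. Lengths are in mm, angles in rad, forces in N, time in s.
With the tool pointing down it reaches from about 350 to 900 mm from the base axis. Payload 8.1 kg.
Tool frame: the origin (TCP) lies between the finger pads; the fingertips stand 14 mm ahead of it and the grasp point (between the pads) lies 5 mm behind it (arm.tips_ahead is the x of the fingertips in the tool frame, in mm); x points along the fingers, z is the direction in which the jaws open and shut, and the axes are right-handed (so a half turn about x gives the same grasp; the last joint's range is limited). The gripper opens to 85 mm and grips with 20 to 120 N. Pads are 22 mm wide; open, the fingers measure 114 mm over their backs; the gripper's body (76 mm by 85 mm) begins 54 mm behind the grasp point. The pads swing forward as they close: fully open they stand 13 mm farther back than shut.
Start: joints at [-1.26, 0.434, 0.025, 1.573, -0.012, 1.134, -0.075], TCP at [251.334, 572.251, 245.323] pointing down, gripper open.
Joint ranges: [-2.62, 2.62], [-0.44, 2.09], [-1.27, 1.32], [0.08, 2.57], [-1.32, 4.46], [0.12, 2], [-2.74, 2.74]. Speed limits (rad/s): [2.22, 2.22, 3.01, 3.01, 3.14, 3.14, 3.14].

### API

Orientations are given as a unit quaternion [w, x, y, z].
In Python, from station import readout, eyes, order, arm gives the robot as it stands.
- The arm moves only by the tool play_rows, never from a script. Its arguments are lists of equal length, an entry for each row: "delta_rot": the turn, a rotation vector about the tool's x, y, z in rad, a list of three; "xyz": the shift along the tool's x, y, z in m, a list of three; "grip": the gripper command: -1 is fully open, 1 is shut, values between are in proportion. In form: {"delta_rot": [[ax, ay, az], ...], "xyz": [[x, y, z], ...], "grip": [grip, ...]}. A call has 1 to 8 rows; each row is the pose to reach, as a shift and turn from the pose measured when the call began, along the tool's axes at that moment; what a row does not reach only later rows make up. A row lasts 1/12 s, in which the tool goes at most 41.7 mm and 7.16 degrees, less where a joint would pass 70% of its speed; a pose out of reach is approached as far as the arm can. A call with a gripper value outside its range is refused whole. The fingers move at their own pace and stop on an object; "newtons" is the grip in N (left out, the last holds). Time passes only in rows, so rows that repeat a pose let the fingers close. It gives the time, the measured TCP pose, the force and the opening at its end, in the units of the state.
- readout.get_obs(): the state, without advancing time (a new reading comes with each control period).
- eyes.get_image(name): name is "side" or "top" or "wrist"; returns the picture (420x560x3 uint8, red, green, blue); there is no depth.
- eyes.camera_info(name): a dict with "K" (3x3 intrinsics, pixels), "k1" (the pictures are not rectified: a ray, as slopes to the right and down, at radius r is drawn at 1 + k1 r^2 times it, then the intrinsics apply), "camera_from_world" (4x4, takes a point from world to camera coordinates). Camera axes: x right, y down, z forward; pixel columns grow to the right and rows downward; lengths in mm; the calibration is good to about 2 mm. A picture is of the moment at which its call begins: read the wrist's pose just before it. camera_info takes no time and is no camera call; for the wrist camera it gives the pose at the moment of the call.
- order.close_job(): hands the job in, once; it reports no verdict.
The state is a dict: "t": time; "joint_positions": joint angles; "joint_vel": joint speeds; "effort": joint torques, N m; "ee_pos": TCP position; "tool_rot": TCP orientation; "contact_force": force on the tool from outside, world axes, zero at the start; "moment": the same for the moment, N m; "grip_width": opening from 0.0 (shut) to 1.0 (fully open).
Only numpy, scipy, OpenCV 4.12 (cv2) and the standard library are available. Lean on these libraries where they do the work, as an engineer would, in place of code of your own. Each camera call takes 0.05 s, during which the arm holds its last target. There are 200 camera calls.

## Working session

There is one attempt and no reset: what is moved stays moved. The work goes in short steps, Python scripts to look and compute and a tool call to move; the robot and the scene stay as the last step left them, time stands still between calls to the robot, and variables do not carry over. Pictures are saved under pics/ and viewed, about 8 in all and at most 12, crops included, and the job is handed in when it is done.

Besides the shell and the picture viewer there is one more tool, called after "Call:" as name(argument=value, ...), one argument or row to a line, values as JSON. play_rows: Moves the arm, as the interface text tells. Its arguments: {"type":"object","properties":{"delta_rot":{"type":"array","items":{"type":"array","items":{"type":"number"}}},"xyz":{"type":"array","items":{"type":"array","items":{"type":"number"}}},"grip":{"type":"array","items":{"type":"number"}},"newtons":{"type":"number"}},"required":["delta_rot","xyz","grip"]}

```bash
ls; mkdir -p pics; python3 - <<'E'
from station import readout, eyes, order, arm
import cv2
print(readout.get_obs())
for n in("top","side"):
    im=eyes.get_image(n); cv2.imwrite(f"pics/{n}0.png",im[:,:,::-1])
    print(n,eyes.camera_info(n))
E
```

```text
pics
{'t': 0.0, 'joint_positions': array([-1.25960342,  0.43522001,  0.0249901 ,  1.57410409, -0.01157516,
        1.13398369, -0.07511546]), 'joint_vel': array([-0.00166335, -0.00160605,  0.00098912, -0.000799  , -0.00046066,
       -0.00020334, -0.00146638]), 'effort': array([-5.13853195e-05, -6.70453548e+01,  1.02470811e+00, -3.16221821e+01,
        1.55456853e-02,  1.19546711e-02, -2.43985461e-06]), 'ee_pos': array([251.17611811, 571.78186201, 244.52529258]), 'tool_rot': array([ 0.59163676, -0.38695072,  0.59249451,  0.38624517]), 'contact_force': array([-0.62523633, -0.40756882, -0.6990365 ]), 'moment': array([0.05115361, 0.0060614 , 0.05218124]), 'grip_width': 1.0007651781710234}
top {'K': array([[479.66918049,   0.        , 276.87508116],
       [  0.        , 479.66918049, 206.03678725],
       [  0.        ,   0.        ,   1.        ]]), 'k1': 0.03202017674806697, 'camera_from_world': array([[ 6.69575484e-04, -9.99843607e-01,  1.76723724e-02,
        -1.04776942e+02],
       [-9.97892308e-01, -1.81479094e-03, -6.48663841e-02,
         5.67319696e+02],
       [ 6.48883111e-02, -1.75916916e-02, -9.97737460e-01,
         1.03790713e+03],
       [ 0.00000000e+00,  0.00000000e+00,  0.00000000e+00,
         1.00000000e+00]])}
side {'K': array([[532.74277227,   0.        , 282.88801295],
       [  0.        , 532.74277227, 208.03607904],
       [  0.        ,   0.        ,   1.        ]]), 'k1': -0.10316901033985695, 'camera_from_world': array([[ 8.75563580e-01, -4.82748074e-01, -1.85125452e-02,
        -5.70107378e+02],
       [-2.53991164e-01, -4.27392532e-01, -8.67654374e-01,
         1.89114931e+02],
       [ 4.10946354e-01,  7.64388592e-01, -4.96823081e-01,
         9.35509537e+02],
       [ 0.00000000e+00,  0.00000000e+00,  0.00000000e+00,
         1.00000000e+00]])}
```

View pics/top0.png

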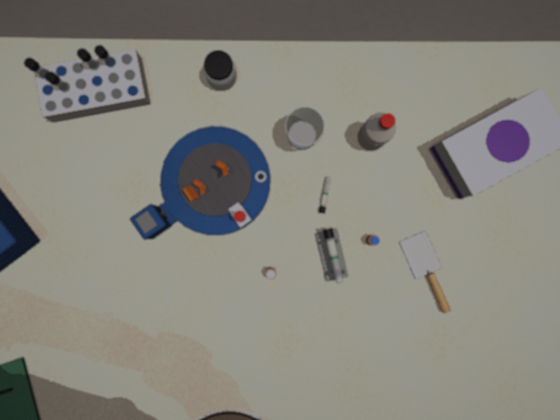

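View pics/side0.png

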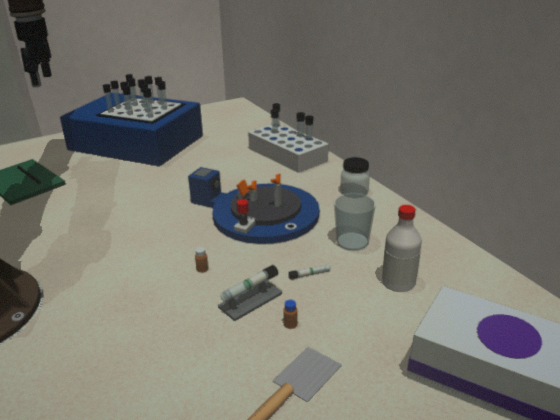

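```bash
cat > h.py <<'E'
import numpy as np, cv2
from station import readout, eyes, order, arm
def ray(ci,uv):
    uv=np.asarray(uv,float).reshape(-1,1,2)
    p=cv2.undistortPoints(uv,ci["K"],np.array([ci["k1"],0,0,0.]))[:,0]
    M=ci["camera_from_world"]; R=M[:3,:3]; c=-R.T@M[:3,3]
    return c,np.c_[p,np.ones(len(p))]@R
def plane(ci,uv,z):
    c,d=ray(ci,uv); return c+d*((z-c[2])/d[:,2])[:,None]
def tri(c1,uv1,c2,uv2):
    a,d=ray(c1,uv1);b,e=ray(c2,uv2);d=d[0];e=e[0]
    s=np.linalg.lstsq(np.c_[d,-e],b-a,rcond=None)[0]
    P=a+s[0]*d;Q=b+s[1]*e
    return (P+Q)/2,np.linalg.norm(P-Q)
def proj(ci,P):
    M=ci["camera_from_world"]
    return cv2.projectPoints(np.asarray(P,float).reshape(-1,1,3),cv2.Rodrigues(M[:3,:3])[0],M[:3,3],ci["K"],np.array([ci["k1"],0,0,0.]))[0][:,0]
def blobs(m,amin=8):
    n,l,s,c=cv2.connectedComponentsWithStats(m.astype(np.uint8))
    return [(s[i].tolist(),c[i].round(1).tolist()) for i in range(1,n) if s[i][4]>=amin],l
E
python3 - <<'E'
from h import *
T,S=eyes.camera_info("top"),eyes.camera_info("side")
t=cv2.imread("pics/top0.png");s=cv2.imread("pics/side0.png")
def masks(im):
    h=cv2.cvtColor(im,cv2.COLOR_BGR2HSV);H,Sa,V=[h[...,i].astype(int) for i in range(3)]
    return {"red":((H<5)|(H>173))&(Sa>150)&(V>70),"blue":(H>100)&(H<125)&(Sa>130),"orange":(H>4)&(H<14)&(Sa>170)&(V>120),"black":V<40,"white":(Sa<50)&(V>150),"green":(H>40)&(H<90)&(Sa>50)}
for n,im,box in(("top",t,(100,60,400,310)),("side",s,(150,140,460,350))):
    x0,y0,x1,y1=box
    for k,m in masks(im).items():
        b,_=blobs(m[y0:y1,x0:x1],5)
        print(n,k,[( [a[0]+x0,a[1]+y0,a[2],a[3],a[4]],[round(c[0]+x0,1),round(c[1]+y0,1)]) for a,c in b])
def up(im,b,f): return cv2.resize(im[b[1]:b[3],b[0]:b[2]],None,fx=f,fy=f,interpolation=cv2.INTER_CUBIC)
a=up(t,(150,120,350,295),4);cv2.imwrite("pics/tc.png",cv2.convertScaleAbs(a[:600],alpha=1.4))
b=up(s,(185,165,345,315),4);cv2.imwrite("pics/sc.png",cv2.convertScaleAbs(b,alpha=1.4))
E
```

```text
top red [([380, 114, 14, 14, 156], [386.7, 120.6]), ([235, 212, 10, 9, 71], [239.2, 215.9])]
top blue [([129, 87, 8, 8, 48], [132.2, 90.2]), ([131, 127, 138, 111, 4782], [205.9, 183.8]), ([371, 237, 8, 7, 41], [374.5, 239.9])]
top orange [([217, 161, 11, 14, 65], [222.4, 166.8]), ([194, 180, 10, 13, 60], [199.4, 185.4]), ([184, 188, 13, 12, 92], [189.7, 193.2])]
top black [([205, 60, 27, 20, 437], [218.3, 68.2]), ([156, 207, 14, 25, 56], [162.4, 217.3]), ([320, 207, 4, 5, 17], [321.5, 209.4]), ([324, 230, 5, 9, 32], [325.6, 234.0]), ([330, 230, 3, 7, 15], [330.9, 232.9]), ([150, 232, 9, 6, 11], [154.1, 234.7])]
top white [([100, 60, 44, 45, 823], [119.7, 81.7]), ([145, 60, 6, 5, 11], [146.8, 61.8]), ([100, 60, 300, 250, 53629], [256.2, 193.6]), ([323, 196, 3, 7, 15], [324.1, 199.1]), ([230, 204, 12, 7, 45], [236.1, 207.6]), ([239, 217, 10, 9, 26], [243.9, 221.5]), ([330, 242, 6, 12, 45], [332.1, 247.5])]
top green [([330, 256, 8, 4, 18], [333.6, 257.5])]
side red [([237, 199, 11, 15, 139], [242.4, 205.7]), ([399, 205, 16, 15, 180], [406.6, 211.4])]
side blue [([150, 140, 4, 5, 8], [152.0, 141.6]), ([296, 149, 5, 1, 5], [298.0, 149.0]), ([190, 171, 28, 10, 77], [205.1, 175.7]), ([258, 184, 15, 2, 16], [265.4, 184.9]), ([242, 185, 77, 53, 1111], [290.0, 217.8]), ([213, 190, 28, 44, 631], [224.4, 210.7]), ([285, 300, 10, 10, 71], [289.9, 304.2])]
side orange [([271, 175, 9, 8, 37], [276.7, 178.5]), ([238, 181, 18, 13, 118], [246.0, 186.4])]
side black [([344, 158, 24, 15, 262], [355.8, 164.9]), ([211, 185, 3, 5, 7], [212.4, 186.4]), ([236, 216, 5, 3, 6], [238.2, 217.0])]
side white [([150, 140, 310, 210, 39659], [289.7, 267.6]), ([268, 140, 59, 14, 275], [298.8, 145.0]), ([249, 220, 5, 2, 8], [251.0, 220.4]), ([236, 224, 11, 4, 18], [239.8, 225.9]), ([399, 230, 18, 16, 195], [407.3, 238.2])]
side green [([311, 268, 2, 6, 9], [311.6, 270.3]), ([244, 279, 8, 10, 37], [247.9, 283.3])]
```

View pics/tc.png

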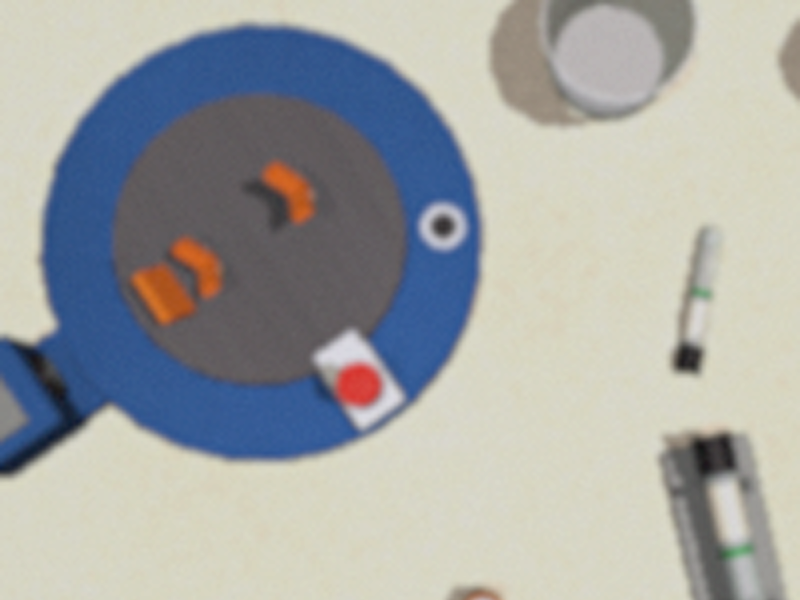

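View pics/sc.png

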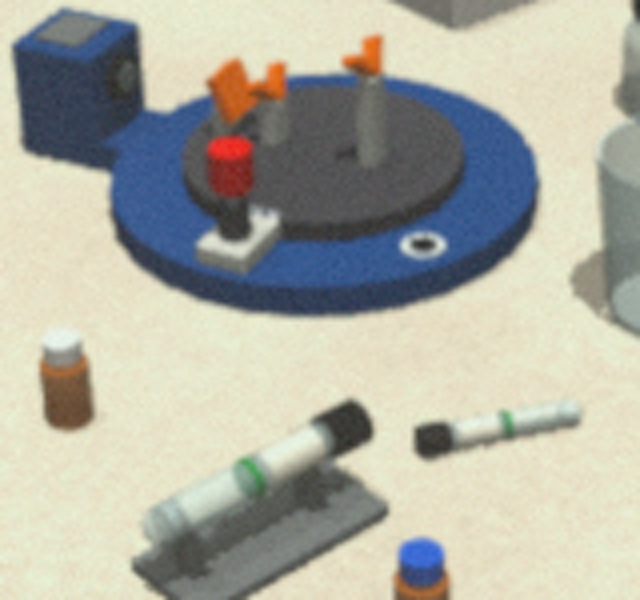

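```bash
python3 - <<'E'
from h import *
T,S=eyes.camera_info("top"),eyes.camera_info("side")
ring=plane(T,[260.2,176.1],20)[0]; knob=plane(T,[239.4,215.9],86)[0]
print("ring",ring,plane(S,[290.4,225.6],20)[0],"knob",knob,tri(T,[239.4,215.9],S,[242.6,202]))
v=ring-knob;v[2]=0;print("dist should be 100:",np.linalg.norm(v))
m=(ring+knob)/2;n=np.array([-v[1],v[0],0])/np.linalg.norm(v); c=m+n*86.6;print("centre",c)
d=ring-c;print("ring angle",np.degrees(np.arctan2(d[1],d[0])))
d=knob-c;print("knob angle",np.degrees(np.arctan2(d[1],d[0])))
t=cv2.imread("pics/top0.png");h=cv2.cvtColor(t,cv2.COLOR_BGR2HSV)
b=(cv2.inRange(h,(100,110,0),(125,255,255)));b[:,:160]=0;b[210:,:170]=0
cs=max(cv2.findContours(b,0,1)[0],key=len);hu=cv2.convexHull(cs)[:,0]
P=plane(T,hu,20)[:,:2]
A=np.c_[2*P,np.ones(len(P))];x=np.linalg.lstsq(A,(P**2).sum(1),rcond=None)[0];print("circle",x[:2],np.sqrt(x[2]+x[0]**2+x[1]**2))
# tube
u=lambda x,y:[150+(x+.5)/4-.5,120+(y+.5)/4-.5]
us=lambda x,y:[185+(x+.5)/4-.5,165+(y+.5)/4-.5]
g=tri(T,u(737,552),S,us(251,477));print("band",g)
c=plane(T,[u(714,454),u(737,552)],49);print("cap,band",c)
d=c[0]-c[1];print("yaw",np.degrees(np.arctan2(d[1],d[0])))
print("foot/cap end side z40",plane(S,[us(158,525),us(350,425)],40))
print(eyes.camera_info("wrist"))
E
```

```text
ring [633.64053709 -67.15753425  20.        ] [634.99221339 -63.28809499  20.        ] knob [542.62489216 -25.74291747  86.        ] (array([543.19154937, -25.98103206,  86.01252783]), np.float64(1.2295570219958014))
dist should be 100: 99.99509040813828
centre [623.99953367  32.37319256  53.        ]
ring angle -84.46732839493659
knob angle -144.46634777108613
circle [622.12485874  34.81903535] 120.5942380591283
band (array([ 455.88294075, -226.07402568,   43.05568625]), np.float64(1.1001242561354239))
cap,band [[ 507.7004928  -213.14462553   49.        ]
 [ 455.62628528 -225.05183395   49.        ]]
yaw 12.879740754256748
foot/cap end side z40 [[ 409.07599661 -232.72385224   40.        ]
 [ 513.47197881 -210.74006965   40.        ]]
{'K': array([[350.17032656,   0.        , 279.52998845],
       [  0.        , 350.17032656, 207.56549265],
       [  0.        ,   0.        ,   1.        ]]), 'k1': -0.06261071394778042, 'camera_from_world': array([[ 4.02766683e-01,  9.15298336e-01, -2.82050207e-03,
        -6.23087230e+02],
       [ 8.70401203e-01, -3.82053265e-01,  3.10543151e-01,
        -4.01477528e+01],
       [ 2.83162048e-01, -1.27531403e-01, -9.50555099e-01,
         3.82407776e+02],
       [ 0.00000000e+00,  0.00000000e+00,  0.00000000e+00,
         1.00000000e+00]])}
```

```bash
cat >> h.py <<'E'
from scipy.spatial.transform import Rotation as Ro
def cur():
    o=readout.get_obs();w,x,y,z=o["tool_rot"];return o,o["ee_pos"],Ro.from_quat([x,y,z,w])
def tool(zdir,xdir=(0,0,-1)):
    x=np.array(xdir,float);x/=np.linalg.norm(x);z=np.array(zdir,float);z-=x*(x@z);z/=np.linalg.norm(z)
    return Ro.from_matrix(np.c_[x,np.cross(z,x),z])
def go(p,R,start=None):
    o,p0,R0=cur()
    if start: p0,R0=start
    print("xyz",(R0.inv().apply(np.array(p)-p0)/1000).round(4).tolist(),"rot",(R0.inv()*R).as_rotvec().round(4).tolist())
def yaw(a): return np.array([np.cos(np.radians(a)),np.sin(np.radians(a)),0])
C=np.array([623.8,32.7,0]);YS=5.5
E
python3 - <<'E'
from h import *
o,p,R=cur();print(R.as_matrix().round(3))
k=C+100*yaw(210+YS);print(k)
for s in(1,-1):
    go([k[0],k[1],190],tool(s*yaw(210+YS+90)))
E
```

```text
[[-0.    -0.916  0.402]
 [-0.001  0.402  0.916]
 [-1.    -0.    -0.001]]
[542.38844816 -25.37029557   0.        ]
xyz [0.0553, -0.5068, -0.4296] rot [2.1082, -0.0007, 0.0016]
xyz [0.0553, -0.5068, -0.4296] rot [-1.0334, -0.0013, -0.0006]
```

Call:
play_rows(
  xyz=[
    [0.0553, -0.5068, -0.4296],
    [0.0553, -0.5068, -0.4296],
    [0.0553, -0.5068, -0.4296],
    [0.0553, -0.5068, -0.4296],
    [0.0553, -0.5068, -0.4296],
    [0.0553, -0.5068, -0.4296],
    [0.0553, -0.5068, -0.4296],
    [0.0553, -0.5068, -0.4296],
  ],
  delta_rot=[
    [2.108, 0, 0.001],
    [2.108, 0, 0.001],
    [2.108, 0, 0.001],
    [2.108, 0, 0.001],
    [2.108, 0, 0.001],
    [2.108, 0, 0.001],
    [2.108, 0, 0.001],
    [2.108, 0, 0.001],
  ],
  grip=[-1, -1, -1, -1, -1, -1, -1, -1],
)

```text
t: 0.77
ee_pos: [397.0, 271.6, 217.5]
tool_rot: [0.705, -0.053, 0.705, 0.053]
contact_force: [0.4, 0.2, 0.9]
grip_width: 1.0
```

```bash
python3 - <<'E'
from h import *
k=C+100*yaw(210+YS);print(readout.get_obs()["t"])
go([k[0],k[1],190],tool(yaw(300+YS)))
E
```

```text
0.7667
xyz [0.0275, -0.3154, 0.0991] rot [1.1022, -0.0002, 0.0004]
```

Call:
play_rows(
  xyz=[
    [0.0275, -0.3154, 0.0991],
    [0.0275, -0.3154, 0.0991],
    [0.0275, -0.3154, 0.0991],
    [0.0275, -0.3154, 0.0991],
    [0.0275, -0.3154, 0.0991],
    [0.0275, -0.3154, 0.0991],
    [0.0275, -0.3154, 0.0991],
    [0.0275, -0.3154, 0.0991],
  ],
  delta_rot=[
    [1.102, 0, 0],
    [1.102, 0, 0],
    [1.102, 0, 0],
    [1.102, 0, 0],
    [1.102, 0, 0],
    [1.102, 0, 0],
    [1.102, 0, 0],
    [1.102, 0, 0],
  ],
  grip=[-1, -1, -1, -1, -1, -1, -1, -1],
)

```text
t: 1.43
ee_pos: [542.6, -26.8, 189.8]
tool_rot: [0.644, 0.291, 0.644, -0.291]
contact_force: [1.0, 1.2, 0.1]
grip_width: 1.001
```

```bash
python3 - <<'E'
from h import *
k=C+100*yaw(210+YS);o=readout.get_obs();print(o["t"],o["ee_pos"],o["joint_positions"].round(2))
W=eyes.camera_info("wrist");im=eyes.get_image("wrist")[:,:,::-1].copy();cv2.imwrite("pics/w1.png",im)
print(proj(W,[[*k[:2],86],[*C[:2],33]]))
hh=cv2.cvtColor(im,cv2.COLOR_BGR2HSV);m=((hh[...,0]<5)|(hh[...,0]>173))&(hh[...,1]>150)&(hh[...,2]>60)
for a,c in blobs(m,60)[0]: print(a,c,plane(W,[c],80))
go([k[0],k[1],100],tool(yaw(300+YS)))
E
```

```text
1.4333 [542.64181762 -26.83571477 189.80694824] [-0.52  0.4   0.64  1.88 -0.29  0.95 -0.6 ]
[[277.97879265 209.63157496]
 [291.30205128  64.5748015 ]]
[262, 193, 33, 32, 790] [277.6, 208.5] [[541.33409293 -25.90610664  80.        ]]
xyz [0.09, 0.0047, -0.0103] rot [0.0851, 0.0063, 0.0012]
```

View pics/w1.png

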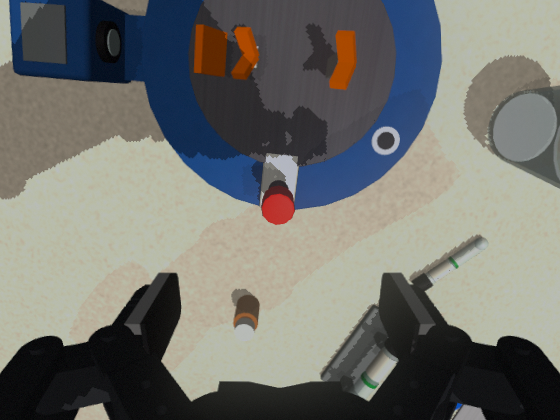

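Call:
play_rows(
  xyz=[
    [0.03, 0.0047, -0.0103],
    [0.06, 0.0047, -0.0103],
    [0.08, 0.0047, -0.0103],
    [0.1, 0.0047, -0.0103],
    [0.121, 0.0047, -0.0103],
    [0.121, 0.0047, -0.0103],
    [0.121, 0.0047, -0.0103],
    [0.121, 0.0047, -0.0103],
  ],
  delta_rot=[
    [0.085, 0.006, 0.001],
    [0.085, 0.006, 0.001],
    [0.085, 0.006, 0.001],
    [0.085, 0.006, 0.001],
    [0.085, 0.006, 0.001],
    [0.085, 0.006, 0.001],
    [0.085, 0.006, 0.001],
    [0.085, 0.006, 0.001],
  ],
  grip=[-1, -1, -1, -1, -1, -1, -1, -1],
)

```text
t: 2.15
ee_pos: [542.9, -25.8, 69.9]
tool_rot: [0.629, 0.324, 0.628, -0.324]
contact_force: [0.1, 0.3, 0.3]
grip_width: 1.001
```

Call:
play_rows(
  xyz=[
    [0, 0, 0],
    [0, 0, 0],
    [0, 0, 0],
    [0, 0, 0],
    [0, 0, 0],
    [0, 0, 0],
    [0, 0, 0],
    [0, 0, 0],
  ],
  delta_rot=[
    [0, 0, 0],
    [0, 0, 0],
    [0, 0, 0],
    [0, 0, 0],
    [0, 0, 0],
    [0, 0, 0],
    [0, 0, 0],
    [0, 0, 0],
  ],
  grip=[1, 1, 1, 1, 1, 1, 1, 1],
  newtons=50,
)

```text
t: 2.82
ee_pos: [543.1, -25.6, 70.4]
tool_rot: [0.629, 0.324, 0.628, -0.324]
contact_force: [-1.7, -0.0, 6.0]
grip_width: 0.268
```

Call:
play_rows(
  xyz=[
    [-0.004, 0, 0],
    [-0.008, 0, 0],
    [-0.012, 0, 0],
    [-0.0125, 0, 0],
    [-0.0125, 0, 0],
    [-0.0125, 0, 0],
  ],
  delta_rot=[
    [0, 0, 0],
    [0, 0, 0],
    [0, 0, 0],
    [0, 0, 0],
    [0, 0, 0],
    [0, 0, 0],
  ],
  grip=[1, 1, 1, 1, 1, 1],
)

```text
t: 3.32
ee_pos: [542.9, -25.5, 82.7]
tool_rot: [0.629, 0.324, 0.628, -0.324]
contact_force: [0.1, 1.8, -6.3]
grip_width: 0.261
```

```bash
python3 - <<'E'
from h import *
o,p,R=cur();print(p,o["contact_force"],o["grip_width"])
r=p[:2]-C[:2];print(np.hypot(*r),np.degrees(np.arctan2(r[1],r[0])))
for a in range(8,65,4):
    if a>60:a=60
    go([*(C+100*yaw(210+YS+a))[:2],p[2]],tool(yaw(300+YS+a)))
E
```

```text
[542.8827991  -25.49235014  82.70708583] [ 0.10782475  1.7913975  -6.28702106] 0.2605206070615279
99.66916783301552 -144.27785209363805
xyz [0.0, 0.0006, 0.0135] rot [-0.1393, 0.0006, -0.0006]
xyz [0.0, 0.0018, 0.0204] rot [-0.2091, 0.0006, -0.0006]
xyz [0.0, 0.0035, 0.0272] rot [-0.2789, 0.0006, -0.0006]
xyz [0.0, 0.0057, 0.0338] rot [-0.3487, 0.0006, -0.0006]
xyz [0.0, 0.0083, 0.0403] rot [-0.4185, 0.0007, -0.0005]
xyz [0.0, 0.0114, 0.0466] rot [-0.4883, 0.0007, -0.0005]
xyz [0.0, 0.0148, 0.0526] rot [-0.5581, 0.0007, -0.0005]
xyz [0.0, 0.0187, 0.0584] rot [-0.628, 0.0007, -0.0005]
xyz [0.0, 0.023, 0.0639] rot [-0.6978, 0.0007, -0.0004]
xyz [0.0001, 0.0277, 0.0691] rot [-0.7676, 0.0008, -0.0004]
xyz [0.0001, 0.0327, 0.0739] rot [-0.8374, 0.0008, -0.0004]
xyz [0.0001, 0.0381, 0.0784] rot [-0.9072, 0.0008, -0.0004]
xyz [0.0001, 0.0437, 0.0825] rot [-0.977, 0.0008, -0.0003]
xyz [0.0001, 0.0496, 0.0862] rot [-1.0468, 0.0008, -0.0003]
xyz [0.0001, 0.0496, 0.0862] rot [-1.0468, 0.0008, -0.0003]
```

Call:
play_rows(
  xyz=[
    [0, 0.0006, 0.0135],
    [0, 0.0018, 0.0204],
    [0, 0.0035, 0.0272],
    [0, 0.0057, 0.0338],
    [0, 0.0083, 0.0403],
    [0, 0.0114, 0.0466],
    [0, 0.0148, 0.0526],
    [0, 0.0187, 0.0584],
  ],
  delta_rot=[
    [-0.139, 0, 0],
    [-0.209, 0, 0],
    [-0.279, 0, 0],
    [-0.349, 0, 0],
    [-0.4185, 0, 0],
    [-0.488, 0, 0],
    [-0.558, 0, 0],
    [-0.628, 0, 0],
  ],
  grip=[1, 1, 1, 1, 1, 1, 1, 1],
)

```text
t: 3.98
ee_pos: [592.5, -62.5, 82.5]
tool_rot: [0.698, 0.113, 0.698, -0.113]
contact_force: [2.3, 1.1, -6.4]
grip_width: 0.263
```

```bash
python3 - <<'E'
from h import *
o,p,R=cur();print(p,o["contact_force"],o["grip_width"])
r=p[:2]-C[:2];print(np.hypot(*r),np.degrees(np.arctan2(r[1],r[0])))
for a in (40,44,48,52,56,60):
    go([*(C+100*yaw(210+YS+a))[:2],82.7],tool(yaw(300+YS+a)))
E
```

```text
[592.53033934 -62.47102717  82.51886014] [ 2.30253791  1.0789081  -6.44433597] 0.262830575210735
100.17642481931142 -108.18860030277277
xyz [-0.0002, 0.0004, 0.0064] rot [-0.0671, 0.0012, -0.0002]
xyz [-0.0002, 0.0011, 0.0134] rot [-0.1369, 0.0012, -0.0002]
xyz [-0.0002, 0.0023, 0.0203] rot [-0.2067, 0.0012, -0.0001]
xyz [-0.0001, 0.004, 0.027] rot [-0.2765, 0.0012, -0.0001]
xyz [-0.0001, 0.0061, 0.0337] rot [-0.3463, 0.0012, -0.0]
xyz [-0.0001, 0.0087, 0.0402] rot [-0.4161, 0.0012, -0.0]
```

Call:
play_rows(
  xyz=[
    [0, 0.0004, 0.0064],
    [0, 0.0011, 0.0134],
    [0, 0.0023, 0.0203],
    [0, 0.004, 0.027],
    [0, 0.0061, 0.0337],
    [0, 0.0087, 0.0402],
    [0, 0.0087, 0.0402],
    [0, 0.0087, 0.0402],
  ],
  delta_rot=[
    [-0.067, 0.001, 0],
    [-0.137, 0.001, 0],
    [-0.207, 0.001, 0],
    [-0.2765, 0.001, 0],
    [-0.346, 0.001, 0],
    [-0.416, 0.001, 0],
    [-0.416, 0.001, 0],
    [-0.416, 0.001, 0],
  ],
  grip=[1, 1, 1, 1, 1, 1, 1, 1],
)

```text
t: 4.65
ee_pos: [633.5, -67.5, 82.1]
tool_rot: [0.706, -0.033, 0.706, 0.033]
contact_force: [2.2, -1.1, -7.0]
grip_width: 0.261
```

Call:
play_rows(
  xyz=[
    [0.004, 0, 0],
    [0.008, 0, 0],
    [0.012, 0, 0],
    [0.0125, 0, 0],
    [0.0125, 0, 0],
    [0.0125, 0, 0],
  ],
  delta_rot=[
    [0, 0, 0],
    [0, 0, 0],
    [0, 0, 0],
    [0, 0, 0],
    [0, 0, 0],
    [0, 0, 0],
  ],
  grip=[1, 1, 1, 1, 1, 1],
)

```text
t: 5.15
ee_pos: [634.3, -67.5, 70.4]
tool_rot: [0.707, -0.033, 0.706, 0.033]
contact_force: [1.7, 0.8, 5.2]
grip_width: 0.258
```

```bash
python3 - <<'E'
from h import *
o,p,R=cur();print(p,o["contact_force"],o["grip_width"])
r=p[:2]-C[:2];print(np.hypot(*r),np.degrees(np.arctan2(r[1],r[0])))
E
```

```text
[634.25746242 -67.53305656  70.445058  ] [1.69272669 0.81304677 5.16198356] 0.2581249112176874
100.77710130547317 -84.04379576792884
```

Call:
play_rows(
  xyz=[
    [0, 0, 0],
    [0, 0, 0],
    [0, 0, 0],
    [0, 0, 0],
    [0, 0, 0],
    [-0.03, 0, 0],
    [-0.07, 0, 0],
    [-0.12, 0, 0],
  ],
  delta_rot=[
    [0, 0, 0],
    [0, 0, 0],
    [0, 0, 0],
    [0, 0, 0],
    [0, 0, 0],
    [0, 0, 0],
    [0, 0, 0],
    [0, 0, 0],
  ],
  grip=[-1, -1, -1, -1, -1, -1, -1, -1],
)

```text
t: 5.82
ee_pos: [632.7, -67.4, 182.0]
tool_rot: [0.706, -0.033, 0.707, 0.033]
contact_force: [1.7, 0.5, 0.1]
grip_width: 0.999
```

```bash
python3 - <<'E'
from h import *
T,S=eyes.camera_info("top"),eyes.camera_info("side")
s=cv2.imwrite("pics/side2.png",eyes.get_image("side")[:,:,::-1])
s=cv2.imread("pics/side2.png")
hh=cv2.cvtColor(s,cv2.COLOR_BGR2HSV);m=((hh[...,0]<5)|(hh[...,0]>173))&(hh[...,1]>150)&(hh[...,2]>70)
print(blobs(m[140:350,200:390],30)[0])
print("knob expected",proj(S,[[*(C+100*yaw(270+YS))[:2],z] for z in(74,84)]))
b=s[165:315,185:345]
cv2.imwrite("pics/sc2.png",cv2.convertScaleAbs(cv2.resize(b,None,fx=4,fy=4,interpolation=cv2.INTER_CUBIC),alpha=1.4))
# tube hover
f=np.array([409.08,-232.7]);c=np.array([513.5,-210.7])
d=yaw(12.9);m=np.array([457,-224,0]);m=np.array([*c,0])-60*d;print("tube mid est",m)
for z in(230,190): go([*m[:2],z],tool(yaw(12.9-90)))
E
```

```text
[([85, 56, 11, 15, 139], [90.2, 63.1])]
knob expected [[290.27251545 204.47851041]
 [290.21623891 200.27189227]]
tube mid est [ 455.01432835 -224.09500696    0.        ]
xyz [-0.0401, -0.1383, -0.1954] rot [1.4382, 0.0108, -0.0066]
xyz [-0.0001, -0.1383, -0.1959] rot [1.4382, 0.0108, -0.0066]
```

View pics/sc2.png

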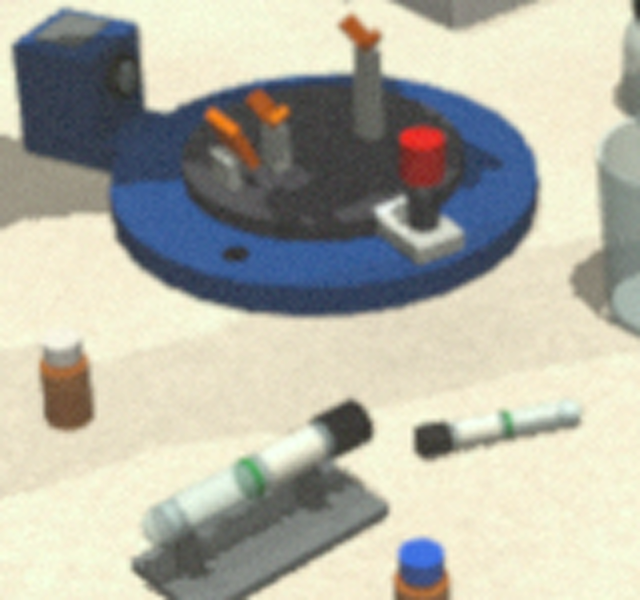

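Call:
play_rows(
  xyz=[
    [-0.012, -0.035, -0.049],
    [-0.024, -0.07, -0.098],
    [-0.036, -0.105, -0.147],
    [-0.04, -0.138, -0.195],
    [-0.04, -0.138, -0.195],
    [-0.04, -0.138, -0.195],
    [-0.04, -0.138, -0.195],
    [-0.04, -0.138, -0.195],
  ],
  delta_rot=[
    [1.438, 0.01, -0.006],
    [1.438, 0.01, -0.006],
    [1.438, 0.01, -0.006],
    [1.438, 0.01, -0.006],
    [1.438, 0.01, -0.006],
    [1.438, 0.01, -0.006],
    [1.438, 0.01, -0.006],
    [1.438, 0.01, -0.006],
  ],
  grip=[-1, -1, -1, -1, -1, -1, -1, -1],
)

```text
t: 6.53
ee_pos: [453.5, -225.7, 230.7]
tool_rot: [0.635, 0.314, 0.633, -0.313]
contact_force: [1.2, 0.4, 0.4]
grip_width: 0.999
```

```bash
python3 - <<'E'
from h import *
S=eyes.camera_info("side")
print("bias start: exp",proj(S,[[542.9,-25.8,74]]),"meas 242.4 205.7")
m=[455,-224.1]
go([*m,190],tool(yaw(12.9-90)))
E
```

```text
bias start: exp [[242.46358286 207.09088122]] meas 242.4 205.7
xyz [0.0407, 0.0021, -0.0005] rot [0.4279, 0.0011, -0.0022]
```

Call:
play_rows(
  xyz=[
    [0, 0.002, 0],
    [0, 0.002, 0],
    [0, 0.002, 0],
    [0, 0.002, 0],
    [0, 0.002, 0],
    [0, 0.002, 0],
  ],
  delta_rot=[
    [0.428, 0.001, -0.002],
    [0.428, 0.001, -0.002],
    [0.428, 0.001, -0.002],
    [0.428, 0.001, -0.002],
    [0.428, 0.001, -0.002],
    [0.428, 0.001, -0.002],
  ],
  grip=[-1, -1, -1, -1, -1, -1],
)

```text
t: 7.03
ee_pos: [455.1, -224.3, 230.6]
tool_rot: [0.554, 0.44, 0.554, -0.44]
contact_force: [0.0, -0.3, -0.8]
grip_width: 1.002
```

```bash
python3 - <<'E'
from h import *
W=eyes.camera_info("wrist");im=eyes.get_image("wrist")[:,:,::-1].copy();cv2.imwrite("pics/w2.png",im)
o,p,R=cur();print(p)
hh=cv2.cvtColor(im,cv2.COLOR_BGR2HSV)
g=cv2.inRange(hh,(40,60,40),(90,255,255))>0
for a,c in blobs(g,10)[0]: print("green",a,c,plane(W,[c],47))
for a,c in blobs(hh[...,2]<45,80)[0]: print("dark",a,c,plane(W,[c],47))
d=yaw(12.9)[:2];m=np.array([455,-224.1])
print(proj(W,[[*(m+s*d),40] for s in(-60,0,60)]))
E
```

```text
[ 455.05267949 -224.37294815  230.58930246]
green [294, 19, 13, 9, 51] [299.8, 22.5] [[ 590.51031999 -210.4782142    47.        ]]
green [271, 180, 20, 7, 94] [280.5, 183.3] [[ 455.25163734 -225.67824361   47.        ]]
dark [26, 0, 69, 24, 331] [66.9, 13.5] [[557.42431629 -20.31551704  47.        ]]
dark [58, 0, 105, 73, 735] [124.8, 40.1] [[546.27169355 -71.36557989  47.        ]]
dark [79, 30, 15, 17, 207] [86.1, 37.7] [[541.65281191 -38.44954315  47.        ]]
dark [273, 52, 20, 21, 264] [283.0, 61.9] [[ 557.70934096 -204.07449589   47.        ]]
dark [268, 111, 26, 27, 611] [280.4, 123.8] [[ 507.51248728 -213.47215864   47.        ]]
dark [138, 166, 18, 14, 120] [147.4, 170.7] [[ 439.60404711 -103.91615137   47.        ]]
dark [0, 273, 560, 147, 38387] [275.6, 373.9] [[ 237.97318088 -270.38065329   47.        ]]
[[278.70047633 240.23081032]
 [278.77217228 181.36543805]
 [278.85536207 115.79044701]]
```

View pics/w2.png

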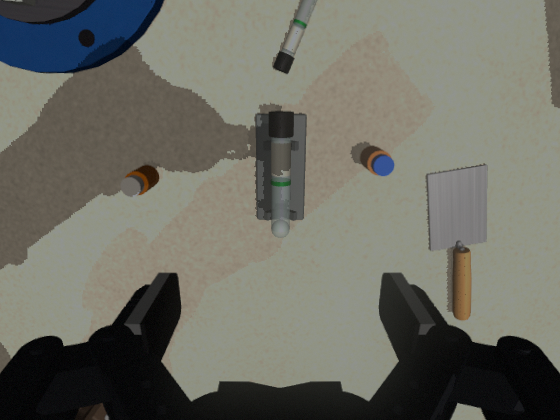

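```bash
python3 - <<'E'
from h import *
W=eyes.camera_info("wrist");d=yaw(12.9);n=yaw(102.9)
im=cv2.imread("pics/w2.png");print("col281 V",im[105:118,281].max(1),im[228:245,281].max(1))
for px,zs in(([280.5,110.5],(51,40)),([280.5,237.5],(40,36))):
    for z in zs:
        P=plane(W,[px],z)[0];print(px,z,P.round(1),"along",(P@d).round(1),"across",(P@n).round(1))
for z in (51,33):
  print(z,[ (plane(W,[[u,124]],z)[0]@n).round(1) for u in(268,293.5)])
E
```

```text
col281 V [128  90  89 113 141 118  60  35  41  42  44  44  42] [145 146 148 147 141 142 141 136 131 125 143 144 144 146 145 144 145]
[280.5, 110.5] 51 [ 518.8 -211.    51. ] along 458.6 across -321.4
[280.5, 110.5] 40 [ 518.3 -211.1   40. ] along 458.1 across -321.5
[280.5, 237.5] 40 [ 399.8 -238.6   40. ] along 336.4 across -321.8
[280.5, 237.5] 36 [ 398.2 -239.    36. ] along 334.7 across -321.9
51 [np.float64(-310.7), np.float64(-332.7)]
33 [np.float64(-310.1), np.float64(-333.4)]
```

```bash
python3 - <<'E'
from h import *
for z in(100,36): go([453.8,-226.1,z],tool(yaw(12.9-90)))
E
```

```text
xyz [0.1306, -0.0016, 0.0014] rot [0.0027, -0.0, -0.0]
xyz [0.1946, -0.0016, 0.0014] rot [0.0027, -0.0, -0.0]
```

Call:
play_rows(
  xyz=[
    [0.04, -0.0016, 0.0014],
    [0.08, -0.0016, 0.0014],
    [0.12, -0.0016, 0.0014],
    [0.15, -0.0016, 0.0014],
    [0.175, -0.0016, 0.0014],
    [0.1946, -0.0016, 0.0014],
    [0.1946, -0.0016, 0.0014],
    [0.1946, -0.0016, 0.0014],
  ],
  delta_rot=[
    [0.003, 0, 0],
    [0.003, 0, 0],
    [0.003, 0, 0],
    [0.003, 0, 0],
    [0.003, 0, 0],
    [0.003, 0, 0],
    [0.003, 0, 0],
    [0.003, 0, 0],
  ],
  grip=[-1, -1, -1, -1, -1, -1, -1, -1],
)

```text
t: 7.75
ee_pos: [453.2, -226.2, 35.7]
tool_rot: [0.553, 0.44, 0.554, -0.441]
contact_force: [1.0, 0.5, -0.8]
grip_width: 1.0
```

Call:
play_rows(
  xyz=[
    [0, 0, 0],
    [0, 0, 0],
    [0, 0, 0],
    [0, 0, 0],
    [0, 0, 0],
    [0, 0, 0],
    [0, 0, 0],
    [0, 0, 0],
  ],
  delta_rot=[
    [0, 0, 0],
    [0, 0, 0],
    [0, 0, 0],
    [0, 0, 0],
    [0, 0, 0],
    [0, 0, 0],
    [0, 0, 0],
    [0, 0, 0],
  ],
  grip=[1, 1, 1, 1, 1, 1, 1, 1],
  newtons=30,
)

```text
t: 8.42
ee_pos: [453.5, -225.6, 36.1]
tool_rot: [0.553, 0.441, 0.554, -0.44]
contact_force: [-1.0, 1.9, 7.6]
grip_width: 0.197
```

```bash
python3 - <<'E'
from h import *
o,p,R=cur();print(p,o["contact_force"],o["grip_width"])
E
```

```text
[ 453.45090968 -225.60175002   36.09150845] [-1.01394957  1.93176653  7.63512229] 0.19722413220235846
```

Call:
play_rows(
  xyz=[
    [-0.02, 0, 0],
    [-0.05, 0, 0],
    [-0.09, 0, 0],
    [-0.13, 0, 0],
    [-0.17, 0, 0],
    [-0.19, 0, 0],
    [-0.19, 0, 0],
  ],
  delta_rot=[
    [0, 0, 0],
    [0, 0, 0],
    [0, 0, 0],
    [0, 0, 0],
    [0, 0, 0],
    [0, 0, 0],
    [0, 0, 0],
  ],
  grip=[1, 1, 1, 1, 1, 1, 1],
)

```text
t: 9.0
ee_pos: [455.7, -227.3, 230.7]
tool_rot: [0.555, 0.442, 0.551, -0.439]
contact_force: [1.0, -0.3, -0.4]
grip_width: 0.194
```

```bash
cat >> h.py <<'E'
C2=np.array([624.2,32.5,92]);u=yaw(YS);s25,c25=np.sin(np.radians(25)),np.cos(np.radians(25))
cx=u*c25+np.array([0,0,s25]);cz=-u*s25+np.array([0,0,c25]);RP=tool(yaw(YS-90),-cz)
def tcp(lx,h): return C2+lx*cx+h*cz-3.9*cz-6.2*cx
E
python3 - <<'E'
from h import *
T=eyes.camera_info("top");t=eyes.get_image("top")[:,:,::-1].copy();cv2.imwrite("pics/top3.png",t)
h=cv2.cvtColor(t,cv2.COLOR_BGR2HSV);m=cv2.inRange(h,(4,150,90),(16,255,255))>0
for a,c in blobs(m[130:240,150:280],10)[0]: print(a,c,np.array(c)+[150,130])
print("expected vee tops",[proj(T,[(C2+x*cx-5*cz)])[0] for x in(-40,28,-66)])
o,p,R=cur();print(p,o["contact_force"],o["grip_width"],cx)
print(tcp(0,80),tcp(0,0))
go(tcp(0,80),RP)
W=eyes.camera_info("wrist");cv2.imwrite("pics/w3.png",eyes.get_image("wrist")[:,:,::-1])
sd=eyes.get_image("side")[:,:,::-1];cv2.imwrite("pics/side3.png",sd)
print(proj(eyes.camera_info("side"),[p]))
E
```

```text
[52, 29, 16, 7, 87] [59.4, 31.6] [209.4 161.6]
[56, 60, 16, 7, 80] [63.4, 62.7] [213.4 192.7]
[57, 71, 16, 8, 94] [65.1, 74.5] [215.1 204.5]
expected vee tops [array([213.68447191, 193.48798916]), array([209.44255743, 162.27395894]), array([215.24661634, 205.01449528])]
[ 454.86941009 -226.35693663  228.24411324] [ 0.30298874  0.71396374 -0.29889138] 0.19692216777252505 [0.90213533 0.08686575 0.42261826]
[586.59357528  28.87891316 158.34978937] [620.24738416  32.11940638  85.84516641]
xyz [0.0706, 0.1855, -0.2191] rot [0.1285, -0.0288, 0.4322]
[[240.35809243 190.3907359 ]]
```

View pics/side3.png

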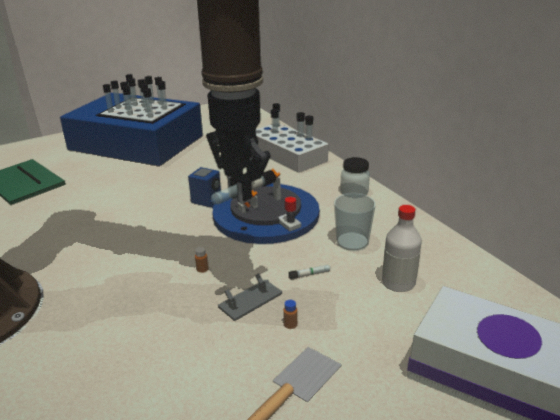

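Call:
play_rows(
  xyz=[
    [0.0, 0.03, -0.035],
    [0.0, 0.056, -0.066],
    [0.0, 0.083, -0.099],
    [0.005, 0.11, -0.13],
    [0.02, 0.14, -0.164],
    [0.04, 0.165, -0.195],
    [0.06, 0.18, -0.215],
    [0.07, 0.1855, -0.219],
  ],
  delta_rot=[
    [0.03, -0.006, 0.1],
    [0.06, -0.012, 0.2],
    [0.09, -0.02, 0.3],
    [0.11, -0.025, 0.4],
    [0.128, -0.029, 0.432],
    [0.128, -0.029, 0.432],
    [0.128, -0.029, 0.432],
    [0.128, -0.029, 0.432],
  ],
  grip=[1, 1, 1, 1, 1, 1, 1, 1],
)

```text
t: 9.82
ee_pos: [583.8, 36.1, 151.6]
tool_rot: [0.613, 0.574, 0.414, -0.351]
contact_force: [-0.1, 0.6, -0.3]
grip_width: 0.198
```

```bash
python3 - <<'E'
from h import *
o,p,R=cur();print(p,o["contact_force"],o["grip_width"],tcp(0,80))
for h in (80,40,15,4,1): go(tcp(1,h),RP)
S=eyes.camera_info("side");sd=eyes.get_image("side")[:,:,::-1];b=sd[140:240,190:340]
print("tube ends exp",proj(S,[p+3.9*cz+6.2*cx+s*cx for s in(-60,60)])-[190,140])
cv2.imwrite("pics/s4.png",cv2.convertScaleAbs(cv2.resize(b,None,fx=5,fy=5,interpolation=cv2.INTER_CUBIC),alpha=1.4))
E
```

```text
[583.80360185  36.08735881 151.63988683] [-0.1489646   0.57211995 -0.27429039] 0.19775214954644668 [586.59357528  28.87891316 158.34978937]
xyz [-0.0053, 0.0056, 0.0075] rot [0.0061, -0.0048, 0.0102]
xyz [0.0347, 0.006, 0.0076] rot [0.0061, -0.0048, 0.0102]
xyz [0.0597, 0.0063, 0.0078] rot [0.0061, -0.0048, 0.0102]
xyz [0.0707, 0.0064, 0.0078] rot [0.0061, -0.0048, 0.0102]
xyz [0.0737, 0.0064, 0.0078] rot [0.0061, -0.0048, 0.0102]
tube ends exp [[35.33818906 32.3415412 ]
 [78.14664711 -2.22075086]]
```

View pics/s4.png

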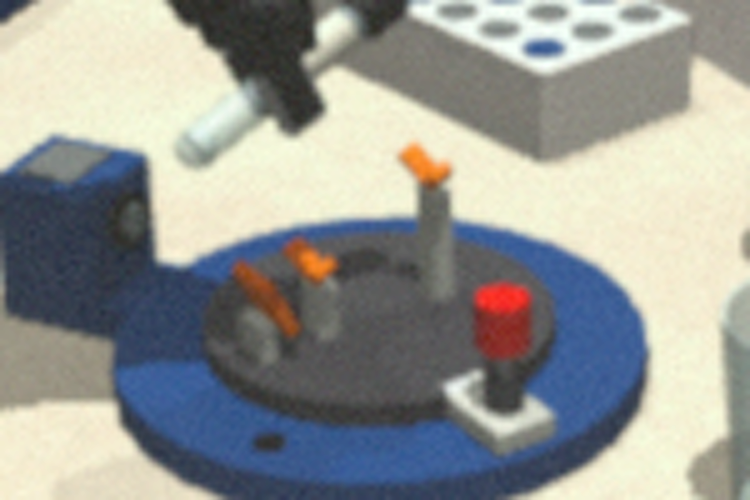

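Call:
play_rows(
  xyz=[
    [-0.0053, 0.0056, 0.0075],
    [0.0, 0.0057, 0.0076],
    [0.012, 0.006, 0.0076],
    [0.0237, 0.006, 0.0076],
    [0.0347, 0.006, 0.0076],
    [0.0447, 0.0061, 0.0077],
    [0.0547, 0.0062, 0.0078],
    [0.0547, 0.0062, 0.0078],
  ],
  delta_rot=[
    [0.006, -0.005, 0.01],
    [0.006, -0.005, 0.01],
    [0.006, -0.005, 0.01],
    [0.006, -0.005, 0.01],
    [0.006, -0.005, 0.01],
    [0.006, -0.005, 0.01],
    [0.006, -0.005, 0.01],
    [0.006, -0.005, 0.01],
  ],
  grip=[1, 1, 1, 1, 1, 1, 1, 1],
)

```text
t: 10.53
ee_pos: [612.0, 28.0, 102.0]
tool_rot: [0.613, 0.577, 0.408, -0.353]
contact_force: [0.1, -0.5, -0.1]
grip_width: 0.199
```

```bash
python3 - <<'E'
from h import *
o,p,R=cur();print(p,o["contact_force"],o["grip_width"],tcp(1,20))
for h in (20,10,4,1,0): go(tcp(1,h),RP)
E
```

```text
[611.97063     27.98616726 101.97975353] [ 0.10045706 -0.53196025 -0.14749919] 0.19865286723734207 [612.73606727  31.39614883 104.39394041]
xyz [-0.0017, 0.002, -0.0033] rot [-0.0019, 0.0033, 0.0034]
xyz [0.0083, 0.002, -0.0034] rot [-0.0019, 0.0033, 0.0034]
xyz [0.0143, 0.002, -0.0034] rot [-0.0019, 0.0033, 0.0034]
xyz [0.0173, 0.0021, -0.0034] rot [-0.0019, 0.0033, 0.0034]
xyz [0.0183, 0.0021, -0.0034] rot [-0.0019, 0.0033, 0.0034]
```

Call:
play_rows(
  xyz=[
    [-0.0017, 0.002, -0.0033],
    [-0.0017, 0.002, -0.0033],
    [0.002, 0.002, -0.0033],
    [0.006, 0.002, -0.0034],
    [0.01, 0.002, -0.0034],
    [0.01, 0.002, -0.0034],
    [0.01, 0.002, -0.0034],
    [0.01, 0.002, -0.0034],
  ],
  delta_rot=[
    [-0.002, 0.003, 0.003],
    [-0.002, 0.003, 0.003],
    [-0.002, 0.003, 0.003],
    [-0.002, 0.003, 0.003],
    [-0.002, 0.003, 0.003],
    [-0.002, 0.003, 0.003],
    [-0.002, 0.003, 0.003],
    [-0.002, 0.003, 0.003],
  ],
  grip=[1, 1, 1, 1, 1, 1, 1, 1],
)

```text
t: 11.2
ee_pos: [617.6, 31.9, 93.6]
tool_rot: [0.614, 0.577, 0.408, -0.351]
contact_force: [0.3, 0.0, 0.1]
grip_width: 0.198
```

```bash
python3 - <<'E'
from h import *
o,p,R=cur();print(p,o["contact_force"],o["grip_width"],tcp(1,8))
for h in (8,4,1,0): go(tcp(1,h),RP)
E
```

```text
[617.55838004  31.90716053  93.6233965 ] [0.32253705 0.01304488 0.11747935] 0.1978414447346221 [617.7841386   31.88222281  93.51824697]
xyz [0.0002, 0.0002, 0.0] rot [0.0001, 0.0003, 0.0007]
xyz [0.0042, 0.0002, 0.0] rot [0.0001, 0.0003, 0.0007]
xyz [0.0072, 0.0002, 0.0] rot [0.0001, 0.0003, 0.0007]
xyz [0.0082, 0.0002, 0.0] rot [0.0001, 0.0003, 0.0007]
```

Call:
play_rows(
  xyz=[
    [0.002, 0, 0],
    [0.004, 0, 0],
    [0.006, 0, 0],
    [0.008, 0, 0],
    [0.008, 0, 0],
    [0.008, 0, 0],
  ],
  delta_rot=[
    [0, 0, 0.001],
    [0, 0, 0.001],
    [0, 0, 0.001],
    [0, 0, 0.001],
    [0, 0, 0.001],
    [0, 0, 0.001],
  ],
  grip=[1, 1, 1, 1, 1, 1],
)

```text
t: 11.7
ee_pos: [621.0, 32.6, 86.3]
tool_rot: [0.614, 0.577, 0.408, -0.351]
contact_force: [0.6, 1.6, -0.8]
grip_width: 0.197
```

Call:
play_rows(
  xyz=[
    [0.001, 0, 0],
    [0.002, 0, 0],
    [0.002, 0, 0],
    [0.002, 0, 0],
  ],
  delta_rot=[
    [0, 0, 0],
    [0, 0, 0],
    [0, 0, 0],
    [0, 0, 0],
  ],
  grip=[1, 1, 1, 1],
)

```text
t: 12.03
ee_pos: [621.4, 32.9, 85.6]
tool_rot: [0.614, 0.578, 0.408, -0.35]
contact_force: [-15.0, -0.2, 22.2]
grip_width: 0.199
```

Call:
play_rows(
  xyz=[
    [-0.001, 0, 0],
    [-0.001, 0, 0],
    [-0.001, 0, 0],
    [-0.001, 0, 0],
    [-0.001, 0, 0],
    [-0.001, 0, 0],
    [-0.001, 0, 0],
    [-0.001, 0, 0],
  ],
  delta_rot=[
    [0, 0, 0],
    [0, 0, 0],
    [0, 0, 0],
    [0, 0, 0],
    [0, 0, 0],
    [0, 0, 0],
    [0, 0, 0],
    [0, 0, 0],
  ],
  grip=[1, 1, 0.5, 0.4, 0.2, 0, 0, 0],
)

```text
t: 12.7
ee_pos: [620.9, 32.9, 86.3]
tool_rot: [0.614, 0.578, 0.408, -0.35]
contact_force: [-0.0, 0.8, 0.1]
grip_width: 0.505
```

Call:
play_rows(
  xyz=[
    [-0.01, 0, 0],
    [-0.03, 0, 0],
    [-0.06, 0, 0],
    [-0.09, 0, 0],
    [-0.12, 0, 0],
    [-0.15, 0, 0],
    [-0.18, 0, 0],
    [-0.18, 0, 0],
  ],
  delta_rot=[
    [0, 0, 0],
    [0, 0, 0],
    [0, 0, 0],
    [0, 0, 0],
    [0, 0, 0],
    [0, 0, 0],
    [0, 0, 0],
    [0, 0, 0],
  ],
  grip=[0, 0, 0, 0, 0, 0, 0, 0],
)

```text
t: 13.37
ee_pos: [545.3, 26.6, 252.8]
tool_rot: [0.615, 0.578, 0.408, -0.348]
contact_force: [0.9, 0.7, 0.5]
grip_width: 0.498
```

```bash
python3 - <<'E'
from h import *
o,p,R=cur();print(p,o["contact_force"],o["grip_width"],o["t"])
S,T=[eyes.camera_info(n) for n in("side","top")]
sd=eyes.get_image("side")[:,:,::-1].copy();t=eyes.get_image("top")[:,:,::-1].copy()
A=[C2+s*cx for s in(-60,0,60)]
print("side exp",proj(S,A)*1,"top exp",proj(T,A))
b=cv2.resize(sd[160:240,205:325],None,fx=5,fy=5,interpolation=cv2.INTER_CUBIC)
q=cv2.resize(t[130:230,165:285],None,fx=4,fy=4,interpolation=cv2.INTER_CUBIC)
h=np.zeros((800,600,3),np.uint8);h[:400]=b[:, :600];h[400:,:480]=q
h=cv2.resize(h,None,fx=.75,fy=.75);cv2.imwrite("pics/f.png",cv2.convertScaleAbs(h,alpha=1.5))
E
```

```text
[545.33656263  26.55456349 252.81117273] [0.93686199 0.72262774 0.54408338] 0.49826750773642786 13.3667
side exp [[243.61643558 196.46161077]
 [264.25789276 179.32645891]
 [284.430991   162.60246343]] top exp [[214.73647489 203.21650543]
 [211.04464225 176.05345955]
 [207.16822492 147.633624  ]]
```

View pics/f.png

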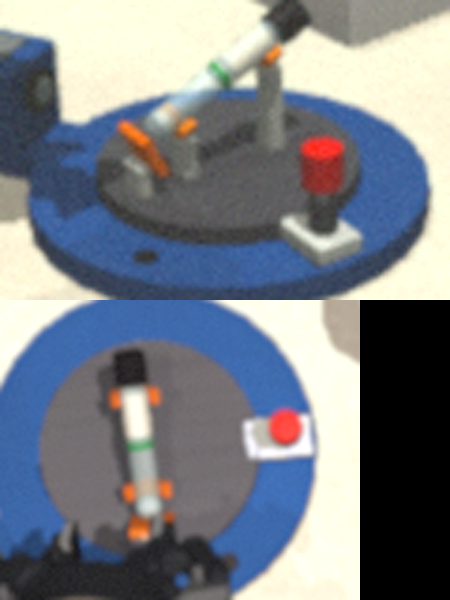

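```bash
python3 - <<'E'
from h import *
s=eyes.get_image("side")[:,:,::-1].copy()
hh=cv2.cvtColor(s,cv2.COLOR_BGR2HSV);m=((hh[...,0]<5)|(hh[...,0]>173))&(hh[...,1]>150)&(hh[...,2]>70)
print("knob (locked was 290.2,203.1):",[np.array(c)+[200,140] for a,c in blobs(m[140:350,200:390],30)[0]])
g=cv2.inRange(hh,(40,50,40),(90,255,255))[165:200,240:290]>0
print("band",[np.array(c)+[240,165] for a,c in blobs(g,5)[0]])
# band sits ~3 mm footward of the middle (along 394.6 vs 397.9 in rest)
print(proj(eyes.camera_info("side"),[C2-x*cx+5*cz for x in(-7,3,13)]))
print(order.close_job())
E
```

```text
knob (locked was 290.2,203.1): [array([290.5, 203.2])]
band [array([263.5, 179.3])]
[[265.75895615 175.76201101]
 [262.3488224  178.58623718]
 [258.92561853 181.42195492]]
the job is handed in; nothing more can be done
None
```

The job is handed in, and my last checks say it was done as asked; the system gave no verdict. It took about 13.5 s of the 51 s allowed.

- **Turntable:** I pulled the plunger up about 12 mm and felt its spring resist with about 6 N. I then swung the turntable 60° counter-clockwise and lowered the pin into the white-ringed loading hole. In the last side picture the knob is within 0.3 px of where it was just after locking. Its height offset there matches the one at the start, so the plunger is fully down.
- **Tube:** I took the larger tube from the rest and pressed it into the vees until I felt about 27 N, then backed off 1 mm and let go. The last pictures show it in both orange vees, cap uphill, foot near the stop. Its green band is about 1.3 px (roughly 3 mm) uphill of where I expected it along the slope, inside the allowed range.
- **Surroundings:** The arm ended clear, with almost no force on the tool. I did not measure the vials, beaker and wash bottle again at the end. The arm stayed away from them throughout, and no force suggested it touched one.

No check failed. The side camera placed the knob about 1.4 px higher than calculated, both before and after the swing, so I took that as calibration error.

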